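# Draw the top plate from a weighted stack and lay it in its nest

## Robot

A 7-joint arm with a two-finger parallel gripper is mounted at the origin on a cart in front of the work surface, level with it; the furniture and walls round the work are solid. World frame = base frame: x ahead of the robot, y to its left, z up, the work surface at z = 0. Lengths are in m, angles in rad, forces in N, time in s.
With the tool pointing down it reaches from about 0.4 to 0.875 m from the base axis. Payload 19.3 kg.
Tool frame: the origin (TCP) lies at the very end of the fingers, on their centre line; the grasp point (between the pads) lies 19 mm behind it; z points along the fingers, y is the line along which they close (so a half turn about z gives the same grasp; the last joint's range is limited). The gripper opens to 85 mm and grips with 20 to 120 N. Pads are 22 mm wide; open, the fingers measure 114 mm over their backs; the gripper's body (76 mm by 85 mm) begins 54 mm behind the grasp point. The pads swing forward as they close: fully open they stand 13 mm farther back than shut.
Start: joints at [-1.197, 0.521, -0.036, 1.599, 0.021, 1.021, -0.113], TCP at [0.268, 0.564, 0.231] pointing down, gripper open.
Joint ranges: [-2.91, 2.91], [-0.3, 2.13], [-1.5, 1.42], [0.17, 2.43], [-1.26, 4.41], [0.16, 1.93], [-2.52, 2.52]. Speed limits (rad/s): [1.89, 1.89, 2.39, 2.39, 3.01, 3.01, 3.01].

## Interface

Orientations are given as [roll, pitch, yaw] about the fixed x, y, z axes, in that order (R = Rz(yaw) Ry(pitch) Rx(roll)).
In Python, from workcell import bot gives the robot as it stands.
- The arm moves only by the tool servo_tool, never from a script. Its argument "plan" is a list of rows, each a list of 7 numbers: the finger opening in cm, from 0 to 8.54, then the shift along the tool's x, y, z in cm, then the turn, a rotation vector about the tool's x, y, z in degrees. In form: [[fingers, x, y, z, wx, wy, wz], ...]. A call has 1 to 10 rows; each row is the pose to reach, as a shift and turn from the pose commanded when the call began, along the tool's axes at that moment; what a row does not reach only later rows make up. A row lasts 1/10 s, in which the tool goes at most 50 mm and 8.59 degrees, less where a joint would pass 70% of its speed; a pose out of reach is approached as far as the arm can. A call with a gripper value outside its range is refused whole. The fingers move at their own pace and stop on an object; "force" is the grip in N (left out, the last holds). Time passes only in rows, so rows that repeat a pose let the fingers close. It gives the time, the measured TCP pose, the force, the opening and the grip force at its end, in the units of the state.
- bot.observe(): the state, without advancing time (a new reading comes with each control period).
- bot.grab_frame(name): name is "side" or "top"; returns a dict with "frame" (480x640x3 uint8, blue, green, red), "mtx" (3x3 intrinsics, pixels), "R" (3x3) and "t" (3): a world point X has camera coordinates R X + t. Camera axes: x right, y down, z forward; pixel columns grow to the right and rows downward; lengths in m; the calibration is good to about 2 mm. A picture is of the moment at which its call begins. There is no depth.
- bot.job_done(): hands the job in; it is judged then, once.
The state is a dict: "clock": time; "qpos": joint angles; "qd": joint speeds; "joint_efforts": joint torques, N m; "position": TCP position; "tool_rot": TCP orientation; "force": force on the tool from outside, world axes, zero at the start; "moment": the same for the moment, N m; "grip_width": finger opening in m; "finger_force": force on a finger pad.
Only numpy, scipy, OpenCV 4.12 (cv2) and the standard library are available. Lean on these libraries where they do the work, as an engineer would, in place of code of your own. Each camera call takes 0.05 s, during which the arm holds its last target. There are 200 camera calls.

## Task

Take the steel weight off the stack of plates and set it down on the black rubber pad. Then draw the copper plate straight out at the front of the magazine, sliding it flat off the plates below without shifting them, and lay it flat in the grey nest, inside the four corner stops. Last, put the weight back flat on the open front part of the plates that are left, about where it was, and leave everything else on the bench where it is.

Things in the scene. Friction and masses are not known exactly. Their poses are not given: they have to be found in the camera images.
- magazine: Plate magazine, fixed: dark steel base 160 (x) x 84 (y) x 8 mm; origin at the centre of its underside. Open front faces its own -x. Round the rear (own x +25 to +76 mm): blue cheeks (inner faces y = +-32 mm, 6 mm thick, top z 50 mm) and a back stop (face at x +70 mm). Three plates lie stacked on the base, long side along x; their front part (x -72 to +25 mm) is open above and on both sides.
- magazine_bar (a point): Middle of the front one of two yellow bars over the rear of the stack (magazine's x +25 to +37 and +64 to +76 mm; z 50 to 58 mm; 76 mm wide), at its underside. The bars keep the rear of the stack from being lifted, with 6 mm to spare above the top plate; a plate is clear of them once drawn about 45 mm along the magazine's -x.
- plate_top: The copper-coloured plate, top of the stack: 140 (x) x 60 (y) x 12 mm (z), about 0.28 kg, loose; origin at the centre of its underside, x along its length. It starts with its centre about 2 mm in front of the magazine's origin, its underside 32 mm above the magazine's.
- plate_mid: The aluminium plate under it, same size and origin, loose; underside 20 mm above the magazine's; it must not shift.
- plate_low: The lowest aluminium plate, same size and origin, loose; underside 8 mm above the magazine's; it must not shift.
- weight: Hold-down weight: bright steel block 60 (x) x 40 (y) x 26 mm (z) with a red mark on top, about 0.45 kg, loose; origin at the centre of its underside. It starts on the open front part of the top plate, its centre about 32 mm in front of the magazine's origin (own -x), its length roughly along the magazine's.
- pad: Black rubber pad 90 x 90 x 3 mm, fixed flat on the bench; origin at the centre of its underside.
- nest: Nest for one plate, fixed: grey bed 164 (x) x 84 (y) mm, its flat top 16 mm above the origin (centre of its underside), with a blue L-shaped stop at each corner up to z = 25 mm. Between the stops 150 (x) x 70 (y) mm are free: a plate lies in it with 5 mm play all round, long side along x, either way round. From x = -61 to +61 mm the long sides have no stops.
- solder_reel: Bystander: light blue reel, 54 mm across, 30 mm high, origin at the centre of its underside. High above it a small screen on a post, part of the furniture, hangs over the back of the bench (about x 0.57 to 0.70, y 0.20 to 0.34, z 0.43 to 0.57 m in the robot's frame): the wrist and forearm must pass in front of it, nearer the robot.
- flux_bottle: Bystander: yellow bottle with a long spout, 32 mm across, 105 mm high, origin at the centre of its underside.
- white_dropper: Bystander: small white dropper bottle, 22 mm across, 52 mm high, origin at the centre of its underside.
- black_lid_jar: Bystander: jar with a black lid, 57 mm across, 93 mm high, origin at the centre of its underside.
- marker_pen: Bystander: white and red marker pen lying flat, 127 mm long (along its y), 11 mm high, origin at the middle of its underside.
- driver_red: Bystander: precision screwdriver with a red handle lying flat, 135 mm long (along its y), 10 mm high, origin at the middle of its underside.
- tape_roll: Bystander: amber tape roll lying flat, 68 mm across, 12 mm high, origin at the centre of its underside.

How it is judged:
By the outcome, as a careful person would: the job done as asked, in the order asked, and still so for the second after the job is handed in, with the robot touching nothing.
It also fails if it takes over 72 s, if anything falls off the work surface, if the arm or the gripper's body presses on something with over 40 N, if the wrist force passes 120 N, or if a joint passes its speed limit or range.

## Working session

There is one attempt and no reset: what is moved stays moved. The work goes in short steps, Python scripts to look and compute and a tool call to move; the robot and the scene stay as the last step left them, time stands still between calls to the robot, and variables do not carry over. Pictures are saved under pics/ and viewed, at most 10 in all, crops included, and the job is handed in when it is done.

Besides the shell and the picture viewer there is one more tool, called after ">>>" as name(argument=value, ...) on one line, values as JSON. servo_tool: Moves the arm, as the interface text tells. Its arguments: {"type":"object","properties":{"plan":{"type":"array","items":{"type":"array","items":{"type":"number"}}},"force":{"type":"number"}},"required":["plan"]}

```bash
mkdir -p pics; python3 - <<'E'
from workcell import bot
import cv2,numpy as np,pickle
s=bot.observe();print(s['clock'],s['position'],s['tool_rot'],s['grip_width'])
d={}
for n in('side','top'):
    f=bot.grab_frame(n);d[n]=f;cv2.imwrite(f'pics/{n}0.png',f['frame'])
    print(n,(-np.array(f['R']).T@np.array(f['t'])).round(3),np.array(f['R'])[2].round(2))
pickle.dump(d,open('d0.pkl','wb'))
E
ls
```

```text
0.0 [0.26825382 0.56415621 0.23074825] [-3.14051422e+00  8.17530672e-05  2.69779862e+00] 0.08498889189909506
side [-0.052  1.116  1.103] [ 0.37 -0.68 -0.63]
top [ 0.269 -0.009  1.322] [ 0.21 -0.01 -0.98]
d0.pkl
pics
```

View pics/top0.png

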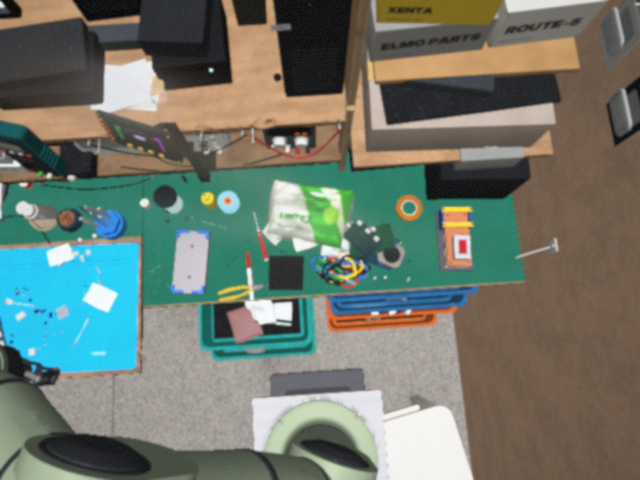

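View pics/side0.png

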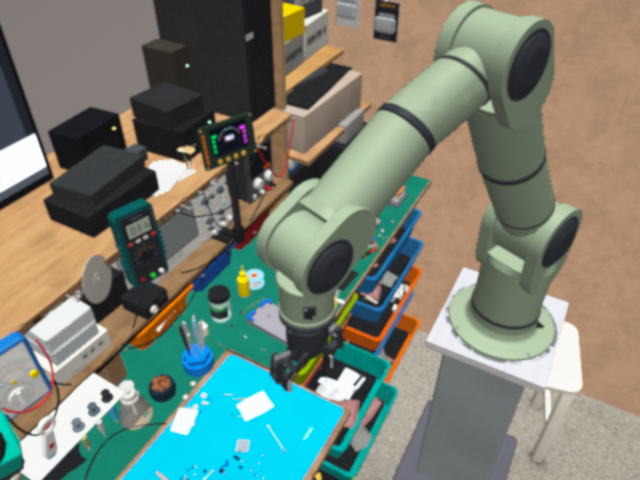

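The top view shows the nest (190,262), pad (286,272) and magazine (456,240), with the weight and its red mark at about (462,247). I'll enlarge the bench strip next.

```bash
cat > h.py <<'E'
import numpy as np,cv2,pickle
def ray(f,uv,z):
    K,R,t=[np.array(f[k],float) for k in('mtx','R','t')];t=t.ravel()
    c=-R.T@t;d=R.T@np.linalg.solve(K,[uv[0],uv[1],1.]);return c+d*(z-c[2])/d[2]
def proj(f,X):
    K,R,t=[np.array(f[k],float) for k in('mtx','R','t')];p=K@(R@np.array(X)+t.ravel());return p[:2]/p[2]
E
python3 - <<'E'
from h import *
d=pickle.load(open('d0.pkl','rb'));f=d['top'];im=f['frame']
a=cv2.resize(im[200:280,420:500],None,fx=7,fy=7,interpolation=cv2.INTER_CUBIC)
b=cv2.resize(im[220:300,165:310],None,fx=5,fy=5,interpolation=cv2.INTER_CUBIC)
cv2.imwrite('pics/mag.png',a);cv2.imwrite('pics/nest.png',b)
for n,uv,z in(('nest',(190,262),.016),('pad',(286,272),.003),('mag',(456,240),.05),('bar',(456,217),.05),('red',(462,247),.07)):print(n,ray(f,uv,z).round(3))
E
```

```text
nest [0.498 0.303 0.016]
pad [0.457 0.058 0.003]
mag [ 0.504 -0.377  0.05 ]
bar [ 0.563 -0.384  0.05 ]
red [ 0.481 -0.384  0.07 ]
```

View pics/mag.png

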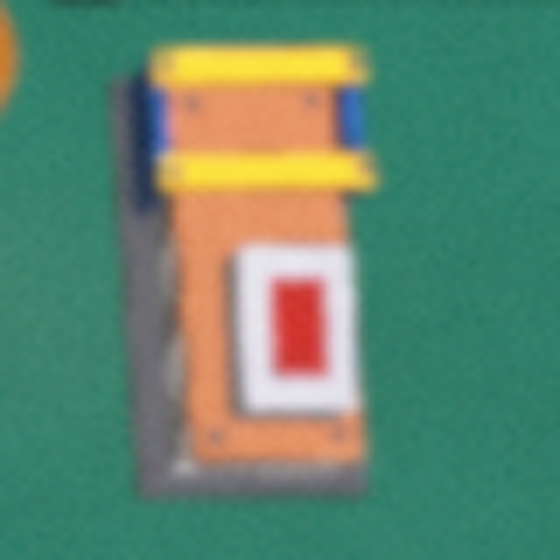

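View pics/nest.png

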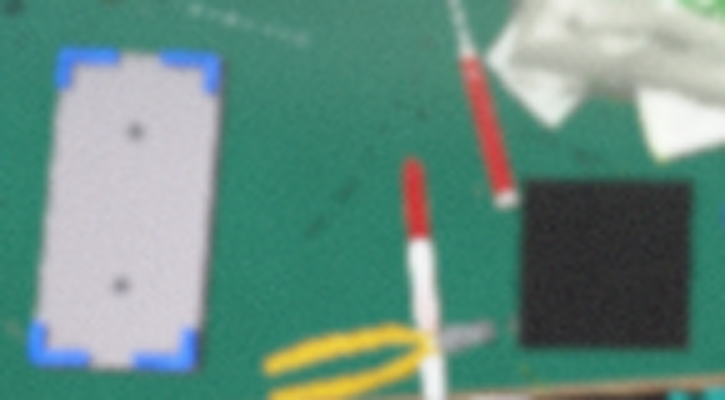

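The magazine crop shows yellow bars at rear, copper plate with the weight sitting at its right side, open front facing down (towards the robot). The nest crop shows blue stops, screw holes at (135,131),(120,286) and the pad at (522–692, 180–347). Next I'll measure them with masks.

```bash
python3 - <<'E'
from h import *
d=pickle.load(open('d0.pkl','rb'));f=d['top'];im=f['frame']
def meas(n,x0,y0,x1,y1,cond,z):
    c=cv2.resize(im[y0:y1,x0:x1],None,fx=8,fy=8,interpolation=cv2.INTER_CUBIC)
    h=cv2.cvtColor(c,cv2.COLOR_BGR2HSV).astype(int);m=cond(h[...,0],h[...,1],h[...,2]).astype(np.uint8)
    m=cv2.morphologyEx(m,cv2.MORPH_OPEN,np.ones((5,5)))
    cs=cv2.findContours(m,0,2)[0]
    for k in sorted(cs,key=cv2.contourArea)[-4:]:
        if cv2.contourArea(k)<300: continue
        p=k[:,0].astype(float);p=(p+.5)/8-.5+[x0,y0]
        W=np.array([ray(f,q,z)[:2] for q in p],np.float32)*1000
        (c0,s,a)=cv2.minAreaRect(W);b=cv2.boxPoints((c0,s,a))
        e=b[1]-b[0];g=b[2]-b[1];e=e if np.linalg.norm(e)>np.linalg.norm(g) else g
        print(n,np.round(c0,1),np.round(s,1),'longdir',round(np.degrees(np.arctan2(e[1],e[0]))%180,1))
M=(420,200,490,280)
meas('bars',*M,lambda h,s,v:(h>22)&(h<34)&(s>140)&(v>140),.058)
meas('copper',*M,lambda h,s,v:(h>5)&(h<16)&(s>80)&(s<190)&(v>150),.044)
meas('red',*M,lambda h,s,v:((h<4)|(h>175))&(s>150)&(v>130),.07)
meas('weight',*M,lambda h,s,v:((s<45)&(v>175))|(((h<5)|(h>172))&(s>100)&(v>130)),.07)
meas('base',*M,lambda h,s,v:(s<60)&(v<125)&(v>70),.008)
meas('nestblue',165,222,215,300,lambda h,s,v:(h>100)&(h<125)&(s>110)&(v>150),.025)
meas('nestgrey',165,222,215,300,lambda h,s,v:((s<60)&(v>130))|((h>100)&(h<125)&(s>60)&(v>120)),.018)
meas('pad',265,250,308,295,lambda h,s,v:(v<75),.003)
# holes in nest, and edges
for p in((135,131),(120,286)):print('hole',ray(f,((p[0]+.5)/5-.5+165,(p[1]+.5)/5-.5+220),.016).round(4))
q=lambda p,z:ray(f,((p[0]+.5)/7-.5+420,(p[1]+.5)/7-.5+200),z)
for n,a,b,z in(('copL',(173,200),(195,455),.044),('copR',(347,205),(366,460),.044),('copF',(195,462),(365,462),.044),('wL',(236,245),(246,413),.07),('wR',(352,245),(358,413),.07),('wF',(246,413),(358,413),.07),('wB',(240,245),(352,245),.07)):print(n,q(a,z).round(4),q(b,z).round(4))
E
```

```text
bars [ 542.9 -386.7] [66.8 10.8] longdir 85.3
bars [ 582.9 -386.7] [65.2 11.4] longdir 87.0
copper [ 566.1 -385.6] [61.5 24.1] longdir 87.2
copper [ 488.6 -380.4] [63.4 99.7] longdir 177.1
red [ 483.5 -384.6] [13.7 29. ] longdir 176.2
weight [ 482.4 -384. ] [41.8 60.8] longdir 175.8
base [ 511.  -381.9] [ 84.5 157.4] longdir 177.6
nestblue [573.2 264.4] [35.8 17.6] longdir 53.7
nestblue [578.5 322.5] [19.  36.1] longdir 113.9
nestblue [423.  281.9] [30.7 20.5] longdir 87.2
nestblue [425.9 339.8] [36.1 18.1] longdir 53.2
nestgrey [499.5 302.2] [ 88.8 168.3] longdir 173.7
pad [456.4  58.8] [87.2 86.2] longdir 86.2
hole [0.5398 0.298  0.016 ]
hole [0.4595 0.3068 0.016 ]
copL [ 0.5374 -0.3527  0.044 ] [ 0.4436 -0.3494  0.044 ]
copR [ 0.5314 -0.4156  0.044 ] [ 0.4378 -0.4103  0.044 ]
copF [ 0.4411 -0.3491  0.044 ] [ 0.4371 -0.4098  0.044 ]
wL [ 0.5141 -0.3661  0.07  ] [ 0.4538 -0.3622  0.07  ]
wR [ 0.5114 -0.4072  0.07  ] [ 0.4512 -0.4015  0.07  ]
wF [ 0.4538 -0.3622  0.07  ] [ 0.4512 -0.4015  0.07  ]
wB [ 0.5141 -0.3675  0.07  ] [ 0.5114 -0.4072  0.07  ]
```

```bash
cat >> h.py <<'E'
from scipy.spatial.transform import Rotation as Rn
def go(s,x,y,z,yaw,base=None):
    "tool-frame shift cm and turn deg from observed (or given) pose to a tool-down world pose (m, deg)"
    p,r=base if base else (s['position'],Rn.from_euler('xyz',s['tool_rot']))
    T=Rn.from_euler('xyz',[180,0,yaw],degrees=True)
    return (r.inv().apply(np.array([x,y,z])-p)*100).round(2),np.degrees((r.inv()*T).as_rotvec()).round(2)
def st(s):print(round(s['clock'],2),np.round(s['position'],4),np.degrees(s['tool_rot']).round(2),'F',np.round(s['force'],1),'w',round(s['grip_width'],4),np.round(s['finger_force'],1),'q',np.round(s['qpos'],2))
E
python3 - <<'E'
from h import *;from workcell import bot
s=bot.observe();st(s)
print(go(s,.45,.12,.231,75))
T=Rn.from_euler('xyz',[180,0,75],degrees=True)
print(go(s,.4825,-.384,.13,-4,(np.array([.45,.12,.231]),T)))
E
```

```text
0.1 [0.2683 0.5642 0.2308] [-179.95    0.    154.57] F [ 0.5 -0.1  0.4] w 0.0853 0.0 q [-1.2   0.52 -0.04  1.6   0.02  1.02 -0.11]
(array([-3.549e+01, -3.231e+01,  1.000e-02]), array([-4.000e-02,  4.000e-02,  7.957e+01]))
(array([-47.84,  16.18,  10.1 ]), array([ 0., -0., 79.]))
```

>>> servo_tool(plan=[[8.5,-35.5,-32.3,0,0,0,79.6],[8.5,-35.5,-32.3,0,0,0,79.6],[8.5,-35.5,-32.3,0,0,0,79.6],[8.5,-35.5,-32.3,0,0,0,79.6],[8.5,-35.5,-32.3,0,0,0,79.6],[8.5,-35.5,-32.3,0,0,0,79.6],[8.5,-35.5,-32.3,0,0,0,79.6],[8.5,-35.5,-32.3,0,0,0,79.6],[8.5,-35.5,-32.3,0,0,0,79.6],[8.5,-35.5,-32.3,0,0,0,79.6]], force=50)

```text
clock: 1.1
position: [0.451, 0.1168, 0.2314]
tool_rot: [3.141, 0.0, 1.3]
force: [0.1, 1.6, 0.5]
grip_width: 0.085
finger_force: 0.0
```

```bash
python3 - <<'E'
from h import *;from workcell import bot
s=bot.observe();st(s)
print(go(s,.4825,-.384,.13,-4))
E
```

```text
1.1 [0.451  0.1168 0.2314] [1.7997e+02 3.0000e-02 7.4470e+01] F [0.1 1.6 0.5] w 0.085 0.0 q [-0.72  0.29  0.41  2.02 -0.15  0.86 -0.49]
(array([-47.4 ,  16.44,  10.17]), array([4.000e-02, 0.000e+00, 7.847e+01]))
```

>>> servo_tool(plan=[[8.5,-47.8,16.2,10.1,0,0,79],[8.5,-47.8,16.2,10.1,0,0,79],[8.5,-47.8,16.2,10.1,0,0,79],[8.5,-47.8,16.2,10.1,0,0,79],[8.5,-47.8,16.2,10.1,0,0,79],[8.5,-47.8,16.2,10.1,0,0,79],[8.5,-47.8,16.2,10.1,0,0,79],[8.5,-47.8,16.2,10.1,0,0,79],[8.5,-47.8,16.2,10.1,0,0,79],[7,-47.8,16.2,10.1,0,0,79]])

```text
clock: 2.1
position: [0.4817, -0.3707, 0.1323]
tool_rot: [-3.141, 0.001, -0.076]
force: [1.1, 0.5, 0.2]
grip_width: 0.0726
finger_force: 0.0
```

>>> servo_tool(plan=[[6,0,0,0,0,0,0],[6,0,0,0,0,0,0],[6,0,0,0,0,0,0]])

```text
clock: 2.4
position: [0.4821, -0.3679, 0.1331]
tool_rot: [-3.141, 0.0, -0.069]
force: [0.3, -0.0, 0.5]
grip_width: 0.0599
finger_force: 0.0
```

```bash
python3 - <<'E'
from h import *;from workcell import bot
f=bot.grab_frame('top');pickle.dump(f,open('d1.pkl','wb'));cv2.imwrite('pics/t1.png',cv2.resize(f['frame'][180:300,380:520],None,fx=5,fy=5,interpolation=cv2.INTER_CUBIC))
s=bot.observe();st(s)
print(go(s,.4825,-.384,.06,-4))
E
```

```text
2.45 [ 0.4823 -0.3676  0.1333] [-1.7996e+02 -1.0000e-02 -3.9300e+00] F [0.9 0.9 0.2] w 0.0599 0.0 q [ 0.12  0.72  0.67  1.76 -0.57  0.87 -0.59]
(array([0.13, 1.64, 7.33]), array([-0.04, -0.01,  0.07]))
```

View pics/t1.png

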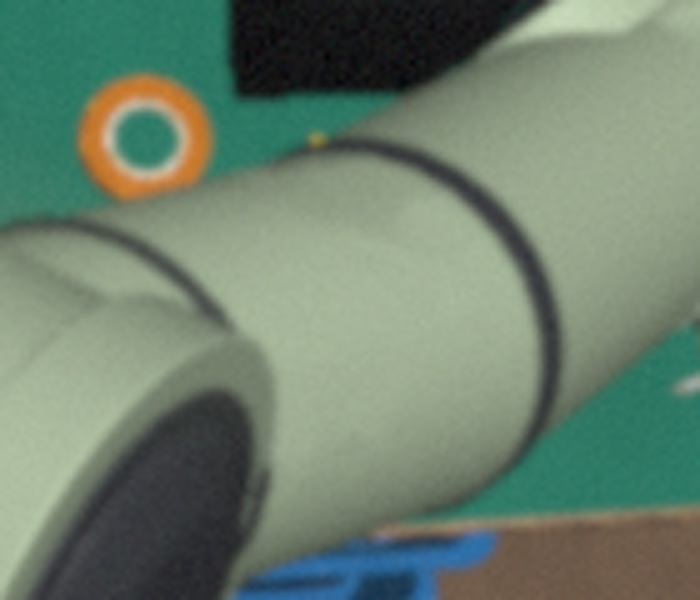

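The arm covers the magazine in this view, so I'll rely on measured positions and force.

>>> servo_tool(plan=[[6,0.1,1.65,0,0,0,0],[6,0.1,1.65,3,0,0,0],[6,0.1,1.65,6,0,0,0],[6,0.1,1.65,8,0,0,0],[6,0.1,1.65,8.6,0,0,0],[6,0.1,1.65,8.8,0,0,0]])

```text
clock: 3.05
position: [0.4821, -0.3847, 0.0454]
tool_rot: [-3.141, 0.0, -0.069]
force: [-0.2, -0.5, 0.5]
grip_width: 0.06
finger_force: 0.0
```

>>> servo_tool(plan=[[5,0,0,0,0,0,0],[4.6,0,0,0,0,0,0],[4.3,0,0,0,0,0,0],[4.3,0,0,0,0,0,0]])

```text
clock: 3.45
position: [0.4819, -0.3856, 0.0457]
tool_rot: [3.141, -0.001, -0.07]
force: [1.1, -0.8, -1.1]
grip_width: 0.0429
finger_force: 0.0
```

>>> servo_tool(plan=[[4.1,0,0,0,0,0,0],[3.9,0,0,0,0,0,0],[3.5,0,0,0,0,0,0],[3.0,0,0,0,0,0,0],[3.0,0,0,0,0,0,0]], force=60)

```text
clock: 3.95
position: [0.4819, -0.3851, 0.0457]
tool_rot: [-3.141, -0.0, -0.07]
force: [-1.9, 5.7, 11.7]
grip_width: 0.0392
finger_force: 59.7
```

>>> servo_tool(plan=[[3.0,0,0,-0.2,0,0,0],[3.0,0,0,-0.6,0,0,0],[3.0,0,0,-1.5,0,0,0],[3.0,0,0,-4,0,0,0],[3.0,0,0,-8,0,0,0],[3.0,0,0,-8,0,0,0]])

```text
clock: 4.55
position: [0.4829, -0.3874, 0.13]
tool_rot: [3.138, -0.005, -0.071]
force: [1.2, -1.8, -5.0]
grip_width: 0.0386
finger_force: 62.0
```

```bash
python3 - <<'E'
from h import *;from workcell import bot
s=bot.observe();st(s)
print(go(s,.4565,.0588,.12,20))
f=bot.grab_frame('side');cv2.imwrite('pics/s1.png',cv2.resize(f['frame'][100:350,230:480],None,fx=2.4,fy=2.4))
E
```

```text
4.55 [ 0.4829 -0.3874  0.13  ] [179.8   -0.29  -4.07] F [ 1.2 -1.8 -5. ] w 0.0386 62.0 q [ 0.15  0.74  0.67  1.73 -0.58  0.87 -0.57]
(array([ -5.8 , -44.33,   0.81]), array([  0.26,  -0.25, -24.07]))
```

>>> servo_tool(plan=[[3.0,-5.75,-44.3,0,0,0,0],[3.0,-5.75,-44.3,0,0,0,0],[3.0,-5.75,-44.3,0,0,0,0],[3.0,-5.75,-44.3,0,0,0,0],[3.0,-5.75,-44.3,0,0,0,0],[3.0,-5.75,-44.3,0,0,0,0],[3.0,-5.75,-44.3,0,0,0,0],[3.0,-5.75,-44.3,0,0,0,0],[3.0,-5.75,-44.3,0,0,0,0],[3.0,-5.75,-44.3,0,0,0,0]])

```text
clock: 5.6
position: [0.4543, 0.0669, 0.1241]
tool_rot: [-3.141, 0.002, -0.061]
force: [-0.4, -2.5, -5.4]
grip_width: 0.0388
finger_force: 63.0
```

```bash
python3 - <<'E'
from h import *;from workcell import bot
s=bot.observe();st(s)
print(go(s,.4565,.0588,.006,-4))
E
```

```text
5.6 [0.4543 0.0669 0.1241] [-1.7994e+02  1.3000e-01 -3.5000e+00] F [-0.4 -2.5 -5.4] w 0.0388 63.0 q [-0.83  0.56  0.75  2.14 -0.63  0.67 -1.27]
(array([ 0.3 ,  0.81, 11.81]), array([-0.06,  0.13,  0.5 ]))
```

>>> servo_tool(plan=[[3.0,0,0,4,0,0,0],[3.0,0,0,8,0,0,0],[3.0,0,0,9,0,0,0],[3.0,0,0,9,0,0,0]])

```text
clock: 6.0
position: [0.4547, 0.0595, 0.0344]
tool_rot: [3.14, 0.003, -0.072]
force: [0.6, -0.9, -4.9]
grip_width: 0.0387
finger_force: 63.4
```

```bash
python3 - <<'E'
from h import *;from workcell import bot
s=bot.observe();st(s)
print(go(s,.4565,.0588,.005,-4))
E
```

```text
6.0 [0.4547 0.0595 0.0344] [ 1.7993e+02  1.5000e-01 -4.1100e+00] F [ 0.6 -0.9 -4.9] w 0.0387 63.4 q [-0.65  0.7   0.54  2.18 -0.81  0.47 -1.11]
(array([0.19, 0.05, 2.94]), array([ 0.07,  0.15, -0.11]))
```

>>> servo_tool(plan=[[3.0,0.1,0,1.5,0,0,0],[3.0,0.1,0,2.4,0,0,0],[3.0,0.1,0,2.7,0,0,0],[3.0,0.1,0,2.85,0,0,0],[3.0,0.1,0,2.9,0,0,0]])

```text
clock: 6.5
position: [0.4567, 0.0604, 0.0067]
tool_rot: [-3.141, -0.001, -0.07]
force: [0.4, -0.1, -5.1]
grip_width: 0.0388
finger_force: 63.4
```

>>> servo_tool(plan=[[3.0,0,0,0.1,0,0,0],[3.0,0,0,0.15,0,0,0],[3.0,0,0,0.2,0,0,0]])

```text
clock: 6.8
position: [0.4566, 0.0604, 0.0047]
tool_rot: [-3.141, -0.0, -0.07]
force: [-5.8, 0.0, 25.8]
grip_width: 0.0387
finger_force: 67.4
```

>>> servo_tool(plan=[[3.0,0,0,-0.1,0,0,0],[4.5,0,0,-0.1,0,0,0],[5.5,0,0,-0.1,0,0,0],[6,0,0,-0.1,0,0,0],[6,0,0,-2,0,0,0],[6,0,0,-6,0,0,0],[8.5,0,0,-11,0,0,0],[8.5,0,0,-11,0,0,0]])

```text
clock: 7.6
position: [0.4584, 0.0605, 0.1184]
tool_rot: [-3.14, -0.005, -0.071]
force: [0.9, 1.0, -0.4]
grip_width: 0.0845
finger_force: 0.0
```

```bash
python3 - <<'E'
from h import *;from workcell import bot
s=bot.observe();st(s)
print(go(s,.506,-.3825,.13,-2.9))
E
```

```text
7.6 [0.4584 0.0605 0.1184] [-179.89   -0.31   -4.05] F [ 0.9  1.  -0.4] w 0.0845 0.0 q [-0.81  0.57  0.75  2.15 -0.65  0.65 -1.25]
(array([ 7.88, 43.85, -1.21]), array([-0.11, -0.31, -1.15]))
```

```bash
python3 - <<'E'
from h import *;from workcell import bot
f=bot.grab_frame('top');im=f['frame'];pickle.dump(f,open('d2.pkl','wb'))
x0,y0,x1,y1=420,200,490,280
c=cv2.resize(im[y0:y1,x0:x1],None,fx=8,fy=8,interpolation=cv2.INTER_CUBIC)
h,s,v=[a.astype(int) for a in cv2.split(cv2.cvtColor(c,cv2.COLOR_BGR2HSV))]
m=((h>5)&(h<16)&(s>80)&(s<190)&(v>140)).astype(np.uint8);m=cv2.morphologyEx(m,cv2.MORPH_OPEN,np.ones((5,5)))
k=max(cv2.findContours(m,0,2)[0],key=cv2.contourArea)
W=np.array([ray(f,(q+.5)/8-.5+[x0,y0],.044)[:2] for q in k[:,0].astype(float)],np.float32)*1000
r=cv2.minAreaRect(W);print(r,cv2.boxPoints(r).round(1))
for X in(450,465,480,495,510,525):
    w=W[abs(W[:,0]-X)<3,1];print(X,w.min(),w.max(),(w.min()+w.max())/2)
cv2.imwrite('pics/t2.png',cv2.resize(im[190:300,230:500],None,fx=2.9,fy=2.9,interpolation=cv2.INTER_CUBIC))
E
```

```text
((488.7022399902344, -380.3133544921875), (64.53106689453125, 99.46324157714844), 86.73055267333984) [[ 437.2 -409.7]
 [ 536.5 -415.4]
 [ 540.2 -350.9]
 [ 440.9 -345.3]]
450 -348.6746 -347.99277 -348.33368
465 -411.0994 -347.9474 -379.52338
480 -411.4774 -349.75012 -380.61377
495 -412.3393 -349.13745 -380.73837
510 -412.66226 -350.78192 -381.7221
525 -414.01617 -350.10822 -382.0622
```

View pics/t2.png

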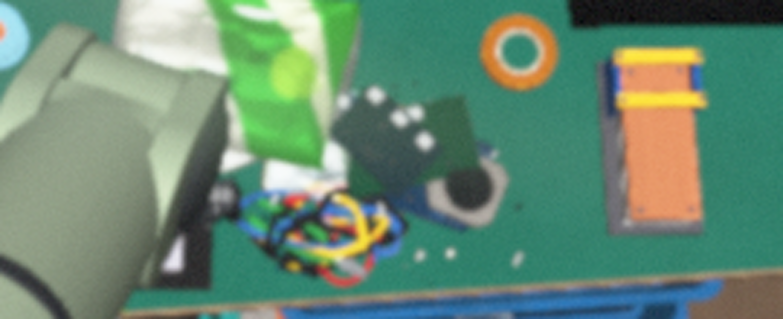

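The weight sits on the pad (white at (175,250)). The copper plate is unmoved, with a yaw of about -3° and its centre line near y = -0.382.

>>> servo_tool(plan=[[8.5,8.1,43.8,-1,0,0,-1],[8.5,8.1,43.8,-1,0,0,-1],[8.5,8.1,43.8,-1,0,0,-1],[8.5,8.1,43.8,-1,0,0,-1],[8.5,8.1,43.8,-1,0,0,-1],[8.5,8.1,43.8,-1,0,0,-1],[8.5,8.1,43.8,-1,0,0,-1],[8.5,8.1,43.8,-1,0,0,-1],[8.5,8.1,43.8,-1,0,0,-1],[8.5,8.1,43.8,-1,0,0,-1]])

```text
clock: 8.65
position: [0.5045, -0.3885, 0.1233]
tool_rot: [3.139, 0.001, -0.059]
force: [-0.9, 0.9, -0.1]
grip_width: 0.085
finger_force: 0.0
```

>>> servo_tool(plan=[[8.5,0,0,0,0,0,0],[8.5,0,0,0,0,0,0],[8.5,0,0,0,0,0,0]])

```text
clock: 8.95
position: [0.5069, -0.3808, 0.1238]
tool_rot: [-3.141, 0.0, -0.051]
force: [0.1, 0.2, -0.1]
grip_width: 0.085
finger_force: 0.0
```

```bash
python3 - <<'E'
from h import *;from workcell import bot
s=bot.observe();st(s)
print(go(s,.508,-.382,.028,-3))
E
```

```text
8.95 [ 0.5069 -0.3808  0.1238] [-1.7994e+02  1.0000e-02 -2.9400e+00] F [ 0.1  0.2 -0.1] w 0.085 0.0 q [ 0.14  0.77  0.66  1.69 -0.58  0.89 -0.58]
(array([0.12, 0.12, 9.58]), array([-0.06,  0.01,  0.06]))
```

>>> servo_tool(plan=[[8.5,0.1,0.1,4,0,0,0],[8.5,0.1,0.1,7.5,0,0,0],[8.5,0.1,0.1,8.8,0,0,0],[8.5,0.1,0.1,9.3,0,0,0],[8.5,0.1,0.1,9.3,0,0,0],[8.5,0.1,0.1,9.3,0,0,0]])

```text
clock: 9.55
position: [0.5081, -0.3837, 0.0327]
tool_rot: [3.141, -0.002, -0.053]
force: [0.1, -0.5, 0.2]
grip_width: 0.0847
finger_force: 0.0
```

```bash
python3 - <<'E'
from h import *;from workcell import bot
s=bot.observe();st(s)
print(go(s,.508,-.382,.028,-3))
E
```

```text
9.55 [ 0.5081 -0.3837  0.0327] [ 1.7994e+02 -9.0000e-02 -3.0200e+00] F [ 0.1 -0.5  0.2] w 0.0847 0.0 q [ 0.2   0.89  0.57  1.71 -0.67  0.74 -0.52]
(array([-0.02, -0.17,  0.47]), array([ 0.06, -0.09, -0.02]))
```

>>> servo_tool(plan=[[8.5,0,-0.15,0.4,0,0,0],[7.5,0,-0.15,0.4,0,0,0],[6.6,0,-0.15,0.4,0,0,0],[6.6,0,-0.15,0.4,0,0,0]], force=20)

```text
clock: 9.95
position: [0.5076, -0.3819, 0.0274]
tool_rot: [3.141, -0.0, -0.053]
force: [0.7, 0.0, 0.4]
grip_width: 0.0659
finger_force: 0.0
```

```bash
python3 - <<'E'
from h import *;from workcell import bot
s=bot.observe();st(s)
E
```

```text
9.95 [ 0.5076 -0.3819  0.0274] [ 1.7999e+02 -1.0000e-02 -3.0300e+00] F [0.7 0.  0.4] w 0.0659 0.0 q [ 0.2   0.89  0.56  1.72 -0.67  0.73 -0.52]
```

>>> servo_tool(plan=[[6.4,0,0,-0.15,0,0,0],[6.2,0,0,-0.15,0,0,0],[6.1,0,0,-0.15,0,0,0],[6.1,0,0,-0.15,0,0,0]])

```text
clock: 10.35
position: [0.5076, -0.3821, 0.0289]
tool_rot: [3.141, -0.0, -0.053]
force: [0.8, -1.6, 1.4]
grip_width: 0.0611
finger_force: 1.2
```

>>> servo_tool(plan=[[6.0,0,0,0,0,0,0],[5.9,0,0,0,0,0,0],[5.8,0,0,0,0,0,0],[5.6,0,0,0,0,0,0]])

```text
clock: 10.75
position: [0.5076, -0.3823, 0.0291]
tool_rot: [3.141, -0.0, -0.053]
force: [-0.9, -2.1, 5.6]
grip_width: 0.059
finger_force: 21.1
```

>>> servo_tool(plan=[[5.0,0,0.03,0,0,0,0],[5.0,0,0.05,-0.02,0,0,0],[5.0,0,0.05,-0.03,0,0,0]], force=50)

```text
clock: 11.05
position: [0.5075, -0.3823, 0.0293]
tool_rot: [-3.142, -0.0, -0.053]
force: [-1.8, -0.7, 6.7]
grip_width: 0.0586
finger_force: 52.0
```

>>> servo_tool(plan=[[5.0,0,0.02,-0.02,0,0,0],[5.0,0,0.02,-0.04,0,0,0],[5.0,0,0.02,-0.06,0,0,0],[5.0,0,0.02,-0.06,0,0,0]])

```text
clock: 11.45
position: [0.5075, -0.3823, 0.0294]
tool_rot: [-3.141, 0.0, -0.053]
force: [1.1, 0.9, -0.5]
grip_width: 0.0584
finger_force: 53.9
```

>>> servo_tool(plan=[[5.0,-0.1,0,-0.02,0,0,0],[5.0,-0.3,0,-0.02,0,0,0],[5.0,-0.6,0,-0.02,0,0,0],[5.0,-1.0,0,-0.02,0,0,0]])

```text
clock: 11.85
position: [0.4971, -0.3819, 0.0297]
tool_rot: [-3.141, 0.0, -0.053]
force: [0.3, 0.9, -2.8]
grip_width: 0.0585
finger_force: 54.0
```

>>> servo_tool(plan=[[5.0,-0.5,0,0,0,0,0],[5.0,-1.2,0,0,0,0,0],[5.0,-2.0,0,0,0,0,0],[5.0,-2.9,0,0,0,0,0],[5.0,-3.8,0,0,0,0,0],[5.0,-4.7,0,0,0,0,0],[5.0,-5.6,0,0,0,0,0]])

```text
clock: 12.55
position: [0.4407, -0.379, 0.0299]
tool_rot: [3.142, -0.0, -0.053]
force: [-0.5, -0.2, -2.4]
grip_width: 0.0586
finger_force: 54.0
```

```bash
python3 - <<'E'
from h import *;from workcell import bot
s=bot.observe();st(s)
E
```

```text
12.55 [ 0.4407 -0.379   0.0299] [180.    -0.    -3.04] F [-0.5 -0.2 -2.4] w 0.0586 54.0 q [ 0.24  0.82  0.54  1.87 -0.68  0.64 -0.42]
```

Clean slide (67 mm so far). I'll continue flat until fully off.

>>> servo_tool(plan=[[5.0,-1.0,0,0,0,0,0],[5.0,-2.0,0,0,0,0,0],[5.0,-3.0,0,0,0,0,0],[5.0,-4.0,0,0,0,0,0],[5.0,-5.0,0,0,0,0,0],[5.0,-6.0,0,0,0,0,0],[5.0,-7.0,0,0,0,0,0],[5.0,-8.0,0,0,0,0,0],[5.0,-8.5,0,0,0,0,0],[5.0,-8.5,0,0,0,0,0]])

```text
clock: 13.55
position: [0.356, -0.3746, 0.0299]
tool_rot: [-3.141, 0.0, -0.054]
force: [-0.6, -0.1, -3.3]
grip_width: 0.0587
finger_force: 54.0
```

```bash
python3 - <<'E'
from h import *;from workcell import bot
s=bot.observe();st(s)
E
```

```text
13.55 [ 0.356  -0.3746  0.0299] [-1.7999e+02  1.0000e-02 -3.0800e+00] F [-0.6 -0.1 -3.3] w 0.0587 54.0 q [ 0.34  0.75  0.5   2.04 -0.7   0.53 -0.28]
```

>>> servo_tool(plan=[[5.0,0,0,-4,0,0,0],[5.0,0,0,-8,0,0,0],[5.0,0,-4,-10,0,0,0],[5.0,1,-8,-10,0,0,0],[5.0,1.5,-12,-10,0,0,0],[5.0,2,-16,-10,0,0,0],[5.0,3,-20,-10,0,0,0.5],[5.0,4,-24,-10,0,0,1],[5.0,5,-28,-10,0,0,1.5],[5.0,5.5,-32,-10,0,0,2]], force=60)

```text
clock: 14.55
position: [0.4295, -0.0559, 0.13]
tool_rot: [-3.142, -0.001, -0.087]
force: [1.1, -0.2, -3.0]
grip_width: 0.0581
finger_force: 71.5
```

```bash
python3 - <<'E'
from h import *;from workcell import bot
s=bot.observe();st(s);print(go(s,.498,.302,.12,-6.2))
E
```

```text
14.55 [ 0.4295 -0.0559  0.13  ] [-1.8e+02 -6.0e-02 -5.0e+00] F [ 1.1 -0.2 -3. ] w 0.0581 71.5 q [-0.58  0.51  0.76  2.21 -0.6   0.64 -1.04]
(array([  3.7 , -36.25,   1.  ]), array([-0.  , -0.06,  1.2 ]))
```

>>> servo_tool(plan=[[5.0,0.4,-4,0,0,0,0.2],[5.0,0.8,-8,0,0,0,0.4],[5.0,1.2,-12,0,0,0,0.6],[5.0,1.6,-16,0,0,0,0.8],[5.0,2,-20,0,0,0,1],[5.0,2.4,-24,0,0,0,1.2],[5.0,2.8,-28,0,0,0,1.2],[5.0,3.2,-32,0.5,0,0,1.2],[5.0,3.7,-36.2,1,0,0,1.2],[5.0,3.7,-36.2,1,0,0,1.2]])

```text
clock: 15.55
position: [0.4966, 0.3059, 0.1185]
tool_rot: [-3.14, 0.0, -0.101]
force: [-1.3, -1.1, -2.9]
grip_width: 0.0579
finger_force: 71.5
```

>>> servo_tool(plan=[[5.0,0,0,0,0,0,0],[5.0,0,0,0,0,0,0]])

```text
clock: 15.75
position: [0.4971, 0.2989, 0.1198]
tool_rot: [3.141, 0.0, -0.109]
force: [-0.3, -0.7, -3.1]
grip_width: 0.0579
finger_force: 71.5
```

```bash
python3 - <<'E'
from h import *;from workcell import bot
s=bot.observe();st(s);print(go(s,.498,.302,.05,-6.2))
f=bot.grab_frame('side');im=f['frame'];pickle.dump(f,open('d3.pkl','wb'))
cv2.imwrite('pics/s3.png',cv2.resize(im[230:400,180:380],None,fx=3.5,fy=3.5,interpolation=cv2.INTER_CUBIC))
E
```

```text
15.75 [0.4971 0.2989 0.1198] [179.98   0.    -6.26] F [-0.3 -0.7 -3.1] w 0.0579 71.5 q [-1.15  0.74  0.77  1.84 -0.69  0.84 -1.71]
(array([ 0.06, -0.32,  6.98]), array([ 0.02,  0.  , -0.06]))
```

View pics/s3.png

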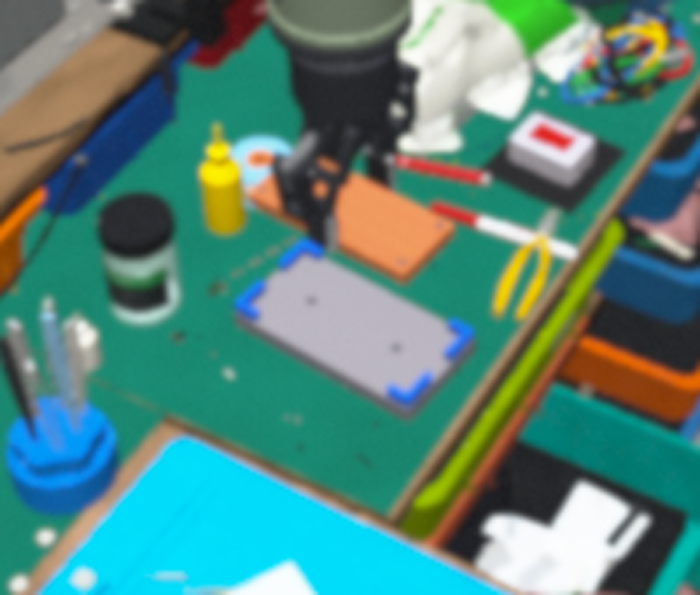

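The plate hangs flat above the nest, and the weight is on the pad. I'll cross-check both from this view.

```bash
python3 - <<'E'
from h import *
f=pickle.load(open('d3.pkl','rb'))
r=lambda p,z:ray(f,((p[0]+.5)/3.5-.5+180,(p[1]+.5)/3.5-.5+230),z)
N=[r(p,.025) for p in((304,240),(235,304),(475,332),(402,400))]
print(np.round(N,4),np.mean(N,0).round(4))
H=[r(p,.016) for p in((311,301),(396,348))];print(np.round(H,4),np.mean(H,0).round(4))
for p in((454,228),(404,272)):print('plate',r(p,.1344).round(4))
E
```

```text
[[0.5713 0.255  0.025 ]
 [0.5804 0.3359 0.025 ]
 [0.4101 0.2736 0.025 ]
 [0.4247 0.3546 0.025 ]] [0.4966 0.3048 0.025 ]
[[0.5372 0.2992 0.016 ]
 [0.4573 0.3083 0.016 ]] [0.4973 0.3037 0.016 ]
plate [0.4225 0.2818 0.1344]
plate [0.4318 0.335  0.1344]
```

>>> servo_tool(plan=[[5.0,0.1,-0.3,3,0,0,0],[5.0,0.1,-0.3,6,0,0,0],[5.0,0.1,-0.3,8,0,0,0],[5.0,0.1,-0.3,8.7,0,0,0],[5.0,0.1,-0.3,8.7,0,0,0],[5.0,0.1,-0.3,8.7,0,0,0]])

```text
clock: 16.4
position: [0.499, 0.3022, 0.0338]
tool_rot: [-3.141, -0.001, -0.109]
force: [0.5, 0.1, -2.1]
grip_width: 0.0581
finger_force: 71.4
```

```bash
python3 - <<'E'
from h import *;from workcell import bot
s=bot.observe();st(s);print(go(s,.4983,.302,.014,-6.2))
E
```

```text
16.4 [0.499  0.3022 0.0338] [-1.7996e+02 -5.0000e-02 -6.2600e+00] F [ 0.5  0.1 -2.1] w 0.0581 71.4 q [-1.08  0.86  0.65  1.87 -0.8   0.7  -1.63]
(array([-0.07,  0.03,  1.98]), array([-0.04, -0.05, -0.06]))
```

>>> servo_tool(plan=[[5.0,0,0,1,0,0,0],[5.0,0,0,1.6,0,0,0],[5.0,0,0,1.8,0,0,0],[5.0,0,0,1.9,0,0,0],[5.0,0,0,1.95,0,0,0]])

```text
clock: 16.9
position: [0.4984, 0.3023, 0.0135]
tool_rot: [3.142, 0.0, -0.109]
force: [-4.3, -1.7, 10.4]
grip_width: 0.0578
finger_force: 72.9
```

>>> servo_tool(plan=[[5.0,0,0,-0.05,0,0,0],[6.2,0,0,-0.05,0,0,0],[7,0,0,-0.05,0,0,0],[8,0,0,-0.05,0,0,0],[8.2,0,0,-0.05,0,0,0],[8.2,0,0,-2,0,0,0],[8.2,0,0,-6,0,0,0],[8.2,0,0,-10,0,0,0],[8.2,-1,4,-11,0,0,0],[8.2,-2,8,-11,0,0,0]])

```text
clock: 17.9
position: [0.4701, 0.2248, 0.1247]
tool_rot: [-3.14, -0.002, -0.107]
force: [1.4, -0.8, -1.6]
grip_width: 0.082
finger_force: 0.0
```

```bash
python3 - <<'E'
from h import *;from workcell import bot
s=bot.observe();st(s);print(go(s,.457,.060,.12,-4))
E
```

```text
17.9 [0.4701 0.2248 0.1247] [-1.7991e+02 -1.3000e-01 -6.1300e+00] F [ 1.4 -0.8 -1.6] w 0.082 0.0 q [-1.1   0.66  0.78  2.   -0.67  0.76 -1.59]
(array([ 0.45, 16.53,  0.45]), array([-0.09, -0.14, -2.13]))
```

>>> servo_tool(plan=[[8,0.4,4,0.4,0,0,-1],[8,0.4,8,0.4,0,0,-2.1],[8,0.4,12,0.4,0,0,-2.1],[7,0.4,16.5,0.4,0,0,-2.1],[6,0.4,16.5,0.4,0,0,-2.1],[6,0.4,16.5,4,0,0,-2.1],[6,0.4,16.5,7,0,0,-2.1],[6,0.4,16.5,7,0,0,-2.1],[6,0.4,16.5,7,0,0,-2.1]])

```text
clock: 18.8
position: [0.456, 0.0603, 0.0538]
tool_rot: [3.141, 0.001, -0.073]
force: [0.1, 0.5, 0.4]
grip_width: 0.0602
finger_force: 0.0
```

```bash
python3 - <<'E'
from h import *;from workcell import bot
s=bot.observe();st(s);print(go(s,.457,.060,.0055,-4))
f=bot.grab_frame('side');im=f['frame'];pickle.dump(f,open('d4.pkl','wb'))
cv2.imwrite('pics/s4.png',cv2.resize(im[230:400,180:480],None,fx=2.6,fy=2.6,interpolation=cv2.INTER_CUBIC))
E
```

```text
18.8 [0.456  0.0603 0.0538] [ 1.7998e+02  3.0000e-02 -4.1700e+00] F [0.1 0.5 0.4] w 0.0602 0.0 q [-0.7   0.67  0.59  2.18 -0.78  0.52 -1.14]
(array([0.1 , 0.02, 4.83]), array([ 0.02,  0.03, -0.17]))
```

View pics/s4.png

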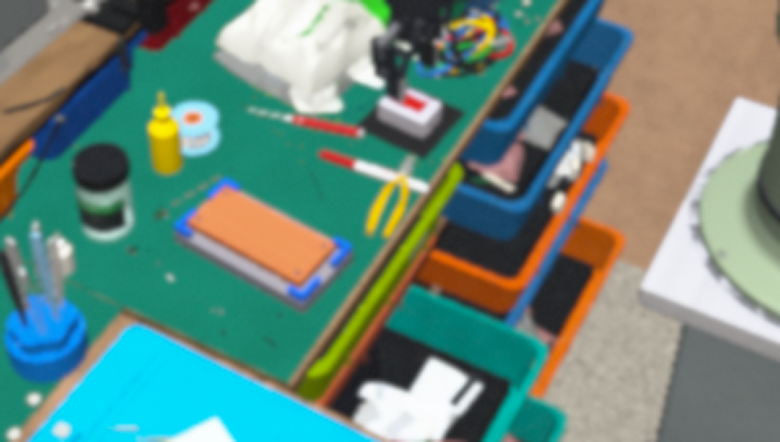

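The copper plate lies flat inside the stops, and the weight is on the pad under the gripper. Next I'll regrip it.

>>> servo_tool(plan=[[6,0.1,0,2.5,0,0,0],[6,0.1,0,4,0,0,0],[6,0.1,0,4.8,0,0,0],[5,0.1,0,4.8,0,0,0],[4.3,0.1,0,4.8,0,0,0],[4,0.1,0,4.8,0,0,0],[3.5,0.1,0,4.8,0,0,0],[3,0.1,0,4.8,0,0,0],[3,0.1,0,4.8,0,0,0]], force=60)

```text
clock: 19.75
position: [0.4575, 0.0604, 0.0065]
tool_rot: [-3.141, -0.002, -0.073]
force: [-3.9, -1.2, 20.5]
grip_width: 0.0389
finger_force: 58.6
```

>>> servo_tool(plan=[[3,0,0,-0.3,0,0,0],[3,0,0,-1,0,0,0],[3,0,0,-4,0,0,0],[3,0,0,-8,0,0,0],[3,0,0,-12,0,0,0],[3,0,0,-12,0,0,0]])

```text
clock: 20.35
position: [0.4584, 0.0608, 0.1292]
tool_rot: [-3.14, -0.005, -0.072]
force: [-0.3, 0.0, -6.3]
grip_width: 0.0388
finger_force: 62.9
```

```bash
python3 - <<'E'
from h import *;from workcell import bot
s=bot.observe();st(s);print(go(s,.4825,-.384,.12,-4))
E
```

```text
20.35 [0.4584 0.0608 0.1292] [-179.88   -0.26   -4.13] F [-0.3  0.  -6.3] w 0.0388 62.9 q [-0.83  0.56  0.78  2.14 -0.64  0.68 -1.26]
(array([ 5.6 , 44.19,  0.85]), array([-0.12, -0.26, -0.13]))
```

>>> servo_tool(plan=[[3,0.5,4,0,0,0,0],[3,1,8,0,0,0,0],[3,1.5,12,0,0,0,0],[3,2,17,0,0,0,0],[3,2.5,22,0,0,0,0],[3,3,27,0,0,0,0],[3,3.5,32,0,0,0,0],[3,4.5,37,0,0,0,0],[3,5,41,0,0,0,0],[3,5.5,44.1,0,0,0,0]])

```text
clock: 21.35
position: [0.4789, -0.386, 0.1248]
tool_rot: [3.141, 0.001, -0.074]
force: [0.0, 1.1, -5.9]
grip_width: 0.039
finger_force: 63.1
```

>>> servo_tool(plan=[[3,0,0,0,0,0,0],[3,0,0,2,0,0,0],[3,0,0,5,0,0,0],[3,0,0,7,0,0,0],[3,0,0,7,0,0,0],[3,0,0,7,0,0,0]])

```text
clock: 21.95
position: [0.4798, -0.3831, 0.0555]
tool_rot: [-3.141, 0.001, -0.072]
force: [-0.4, -0.4, -5.6]
grip_width: 0.039
finger_force: 63.3
```

```bash
python3 - <<'E'
from h import *;from workcell import bot
s=bot.observe();st(s);print(go(s,.4815,-.3832,.0365,-3.5))
E
```

```text
21.95 [ 0.4798 -0.3831  0.0555] [-1.7999e+02  4.0000e-02 -4.1300e+00] F [-0.4 -0.4 -5.6] w 0.039 63.3 q [ 0.19  0.83  0.6   1.77 -0.66  0.75 -0.5 ]
(array([ 0.17, -0.  ,  1.9 ]), array([-0.01,  0.04, -0.63]))
```

>>> servo_tool(plan=[[3,0.15,0,0.8,0,0,0],[3,0.15,0,1.4,0,0,0],[3,0.15,0,1.7,0,0,0],[3,0.15,0,1.8,0,0,0],[3,0.15,0,1.85,0,0,0]])

```text
clock: 22.45
position: [0.4815, -0.3835, 0.0368]
tool_rot: [3.142, -0.0, -0.072]
force: [-0.2, -0.0, -5.1]
grip_width: 0.0388
finger_force: 63.4
```

>>> servo_tool(plan=[[3,0,0,0.04,0,0,0],[3,0,0,0.08,0,0,0],[3,0,0,0.12,0,0,0]])

```text
clock: 22.75
position: [0.4816, -0.3835, 0.0357]
tool_rot: [3.141, -0.0, -0.072]
force: [-0.6, 0.2, -5.7]
grip_width: 0.0391
finger_force: 63.4
```

>>> servo_tool(plan=[[3,0,0,0.04,0,0,0],[3,0,0,0.08,0,0,0],[3,0,0,0.1,0,0,0]])

```text
clock: 23.05
position: [0.4816, -0.3835, 0.0356]
tool_rot: [-3.141, -0.001, -0.072]
force: [-5.0, 6.2, 18.7]
grip_width: 0.0391
finger_force: 66.3
```

>>> servo_tool(plan=[[3.0,0,0,-0.07,0,0,0],[3.0,0,0,-0.08,0,0,0]])

```text
clock: 23.25
position: [0.4816, -0.3835, 0.0356]
tool_rot: [3.141, -0.0, -0.072]
force: [-0.0, 1.7, 0.8]
grip_width: 0.0388
finger_force: 64.3
```

>>> servo_tool(plan=[[4.2,0,0,0,0,0,0],[5,0,0,0,0,0,0],[6,0,0,0,0,0,0],[6,0,0,0,0,0,0],[6,0,0,-2,0,0,0],[6,0,0,-6,0,0,0],[6,0,0,-11,0,0,0],[6,0,-5,-12,0,0,0],[6,0,-10,-12,0,0,0],[6,0,-15,-12,0,0,0]])

```text
clock: 24.25
position: [0.4923, -0.2332, 0.1559]
tool_rot: [-3.141, -0.001, -0.073]
force: [1.3, 1.1, -0.8]
grip_width: 0.0598
finger_force: 0.0
```

>>> servo_tool(plan=[[6,-1,-5,0,0,0,0],[6,-2,-10,0,0,0,0],[6,-3,-15,0,0,0,0],[6,-3,-20,0,0,0,0],[6,-3,-25,0,0,0,0],[6,-3,-25,0,0,0,0],[6,-3,-25,0,0,0,0]])

```text
clock: 24.95
position: [0.4804, 0.018, 0.1554]
tool_rot: [3.142, -0.0, -0.069]
force: [-0.3, -1.1, -0.1]
grip_width: 0.0603
finger_force: 0.0
```

```bash
python3 - <<'E'
from h import *;from workcell import bot
s=bot.observe();st(s)
f=bot.grab_frame('top');pickle.dump(f,open('d5.pkl','wb'));im=f['frame']
cv2.imwrite('pics/mag5.png',cv2.resize(im[200:280,420:500],None,fx=7,fy=7,interpolation=cv2.INTER_CUBIC))
E
```

```text
24.95 [0.4804 0.018  0.1554] [180.    -0.    -3.94] F [-0.3 -1.1 -0.1] w 0.0603 0.0 q [-0.75  0.54  0.8   2.07 -0.57  0.76 -1.23]
```

View pics/mag5.png

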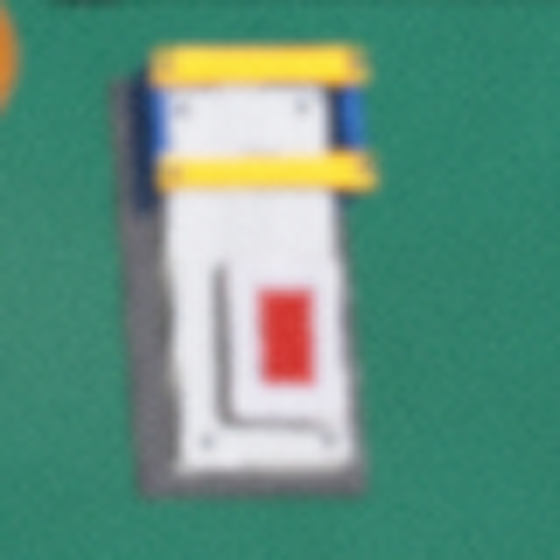

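The weight lies flat on the front of the aluminium plate, with its red mark at (286,336). The plate's screw holes (207,441) and (330,441) are where the lower height should put them, so it hasn't shifted. I'll hand in.

```bash
python3 - <<'E'
from workcell import bot
print(bot.job_done())
E
```

```text
the job is handed in; nothing more can be done
None
```

The job is done and handed in at about 25 s: the copper plate lies flat in the nest inside the stops, the weight is back on the front of the remaining plates, and the plates below show no visible shift.

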